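Copy a frame corner with the bevel gauge

ROBOT

A 6-joint arm with a two-finger parallel gripper is mounted at the origin on the work surface; the furniture and walls round the work are solid. World frame = base frame: x ahead of the robot, y to its left, z up, the work surface at z = 0. Lengths are in m, angles in rad, forces in N, time in s.
With the tool pointing down it reaches from about 0.275 to 0.875 m from the base axis. Payload 12.5 kg.
Tool frame: the origin (TCP) lies midway between the tips of the shut fingers; the grasp point (between the pads) lies 19 mm behind it; z points along the fingers, y is the line along which they close (so a half turn about z gives the same grasp; the last joint's range is limited). The gripper opens to 85 mm and grips with 20 to 120 N. Pads are 22 mm wide; open, the fingers measure 114 mm over their backs; the gripper's body (76 mm by 85 mm) begins 54 mm behind the grasp point. The pads swing forward as they close: fully open they stand 13 mm farther back than shut.
Start: joints at [1.212, 0.351, 1.652, -0, 1.139, -0.085], TCP at [0.149, 0.53, 0.231] pointing down, gripper open.
Joint ranges: [-2.75, 2.75], [-0.79, 2.1], [0.01, 2.65], [-1.57, 4.71], [0.07, 3.14], [-2.87, 2.87]. Speed limits (rad/s): [2.22, 2.22, 2.79, 3.14, 3.14, 3.14].

INTERFACE

Orientations are given as [roll, pitch, yaw] about the fixed x, y, z axes, in that order (R = Rz(yaw) Ry(pitch) Rx(roll)).
In Python, from plant import r, cams gives the robot as it stands.
- The arm moves only by the shell command python3 -m inch 'ROWS' [FORCE]. ROWS is JSON, a list of rows, each an object of numbers: "x", "y", "z": the shift along the world's x, y, z each as a share of 0.4 m, from -1 to 1; "wx", "wy", "wz": the turn, a rotation vector about the world's x, y, z each as a share of 0.5 rad, from -1 to 1; "fingers": the finger opening in mm, from 0 to 85.4. In form: [{"x": .., "y": .., "z": .., "wx": .., "wy": .., "wz": .., "fingers": ..}, ...]. A call has exactly 8 rows; each row is the pose to reach, as a shift and turn from the pose commanded when the call began; what a row does not reach only later rows make up. A row lasts 1/8 s, in which the tool goes at most 62.5 mm and 10.7 degrees, less where a joint would pass 70% of its speed; a pose out of reach is approached as far as the arm can. A call with a number of a shift or a turn outside -1 to 1 is refused whole. A call with a gripper value outside its range is refused whole. The fingers move at their own pace and stop on an object; FORCE is the grip in N (left out, the last holds). Time passes only in rows, so rows that repeat a pose let the fingers close, or fill a call up. It gives the time, the measured TCP pose, the force, the opening and the grip force at its end, in the units of the state.
- r.get_state(): the state, without advancing time (a new reading comes with each control period).
- cams.capture(name): name is "side" or "top" or "wrist"; returns the picture (384x512x3 uint8, blue, green, red); there is no depth.
- cams.camera_model(name): a dict with "intrinsics" (3x3 intrinsics, pixels), "eye" and "attitude" of the camera in the world. Camera axes: x right, y down, z forward; pixel columns grow to the right and rows downward; lengths in m; the calibration is good to about 2 mm. A picture is of the moment at which its call begins: read the wrist's pose just before it. camera_model takes no time and is no camera call; for the wrist camera it gives the pose at the moment of the call.
- r.sign_off(): hands the job in; it is judged then, once.
The state is a dict: "time_s": time; "joint_positions": joint angles; "joint_velocities": joint speeds; "joint_torque": joint torques, N m; "tcp_pos": TCP position; "ee_rot": TCP orientation; "wrist_force": force on the tool from outside, world axes, zero at the start; "torque": the same for the moment, N m; "finger_gap": finger opening in m; "gripper_force": force on a finger pad.
Only numpy, scipy, OpenCV 4.12 (cv2) and the standard library are available. Lean on these libraries where they do the work, as an engineer would, in place of code of your own. Each camera call takes 0.05 s, during which the arm holds its last target. There are 200 camera calls.

TASK

Set the bevel gauge to the wooden corner seated against its stock: swing the steel blade by its knob until it lies flat along that corner's slanted rail. Then transfer the angle to the long bar: stand it on the table, as it stands now, close against the free side of the blade, parallel to it and beside the middle of the blade, leaving the blade as set and both wooden corners where they are.

Things in the scene. Friction and masses are not known exactly. Their poses are not given: they have to be found in the camera images.
- blade_knob (a point): wooden knob, 20 mm diameter, top 43 mm up, on the bevel's steel blade (28 mm wide, top 7 mm up). Point: on its axis, 30 mm up; x along the blade from the fixed pivot, 185 mm away, to the knob; -y level, to the blade's free side. Stiff pivot: 2 to 3 N at the knob, stays where left. Starts open; swings anticlockwise from above to the corner. The dark stock, 20 mm high, is fixed
- narrow_corner_rail (a point): narrow loose corner: flat V of two pale rails glued at 50 degrees; rails 26 mm wide, 11 thick, about 120 long. Point: on the outer face of the slanted rail; x along that rail away from the V's tip, y into the wood. If this corner is the seated one (other rail against the dark stock), the pivot is at x -90, y -14.5 mm here, and a flush blade has its knob at x +95, y -14.5
- wide_corner_rail (a point): wide loose corner: flat V of two pale rails glued at 75 degrees; rails 26 mm wide, 11 thick, about 120 long. Point: on the outer face of the slanted rail; x along that rail away from the V's tip, y into the wood. If this corner is the seated one (other rail against the dark stock), the pivot is at x -90, y -14.5 mm here, and a flush blade has its knob at x +95, y -14.5
- long_bar: the longer of two loose wooden bars at the right: 180 mm long, 24 wide, 45 tall, standing on its narrow edge, about 140 g (the 100 mm bar is not used). Origin: centre of its underside; x along its length, z up. Held with the fingertips 13 mm or more above the table, the fingers pass over the blade and the corner. A lamp post slants up behind, left
Mind the look-alikes: they are no part of the job. What is shaped like the part that bears narrow_corner_rail but yellow is not meant.

How it is judged:
By the outcome, as a careful person would: the job done as asked, in the order asked, and still so for the second after the job is handed in, with the robot touching nothing.
It also fails if it takes over 51 s, if anything falls off the work surface, if the arm or the gripper's body presses on something with over 40 N, if the wrist force passes 120 N, or if a joint passes its speed limit or range.

## Working session

There is one attempt and no reset: what is moved stays moved. The work goes in short steps, Python scripts to look and compute and a shell command to move; the robot and the scene stay as the last step left them, time stands still between calls to the robot, and variables do not carry over. Pictures are saved under pics/ and viewed, at most 10 in all, crops included, and the job is handed in when it is done.

```bash
mkdir -p pics; ls; python3 - <<'E'
from plant import r,cams
import cv2,numpy as np
for n in("top","side"):
    im=cams.capture(n);cv2.imwrite(f"pics/{n}0.png",im)
    m=cams.camera_model(n);print(n,m)
    cv2.imwrite(f"pics/{n}0b.png",cv2.resize(im,(800,600)))
print(r.get_state())
E
```

```text
pics
top {'intrinsics': array([[398.08806144,   0.        , 252.70775521],
       [  0.        , 398.08806144, 191.57303009],
       [  0.        ,   0.        ,   1.        ]]), 'eye': array([0.37069007, 0.06120605, 1.28901086]), 'attitude': array([-3.01530459, -0.00876614, -1.56862006])}
side {'intrinsics': array([[473.20524282,   0.        , 256.3092138 ],
       [  0.        , 473.20524282, 192.14004741],
       [  0.        ,   0.        ,   1.        ]]), 'eye': array([ 0.19587598, -1.42251158,  0.72149002]), 'attitude': array([-1.97853101,  0.01371393, -0.20635386])}
{'time_s': 0.1, 'joint_positions': array([ 1.21237206e+00,  3.51157674e-01,  1.65232803e+00, -2.52442808e-05,
        1.13908711e+00, -8.45761594e-02]), 'joint_velocities': array([ 1.28667997e-03, -3.61677247e-03, -3.14976108e-04, -9.94832914e-04,
        6.48350168e-05,  2.16034447e-04]), 'joint_torque': array([ 9.49771566e-04, -5.06833935e+01, -2.91873854e+01, -1.26201503e-04,
        2.65793205e-03,  3.13866633e-05]), 'tcp_pos': array([0.14861132, 0.529252  , 0.23083796]), 'ee_rot': array([-3.14061407e+00, -5.99628149e-05,  2.86775509e+00]), 'wrist_force': array([ 0.32045921, -0.01116471, -1.03925971]), 'torque': array([ 0.06888779, -0.0069825 , -0.00964917]), 'gripper_force': 0.0, 'finger_gap': 0.08549831695535687}
```

View pics/top0b.png

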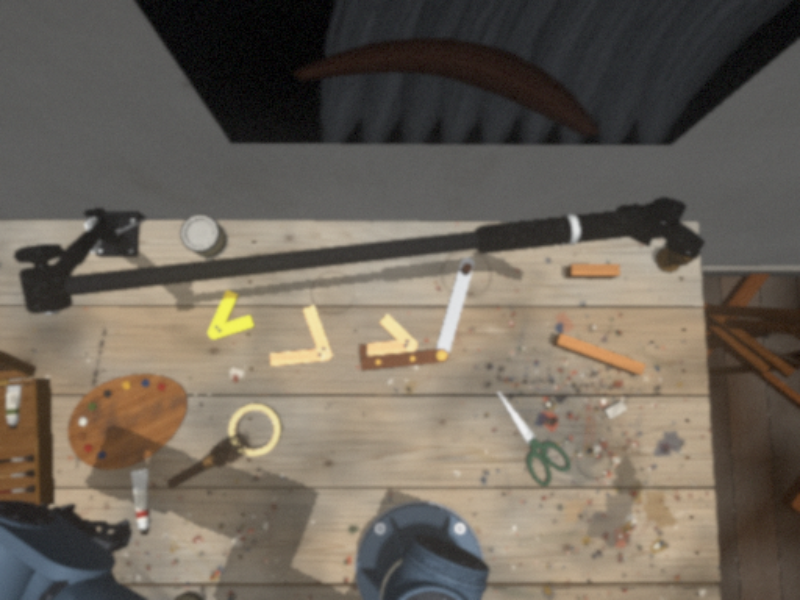

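View pics/side0b.png

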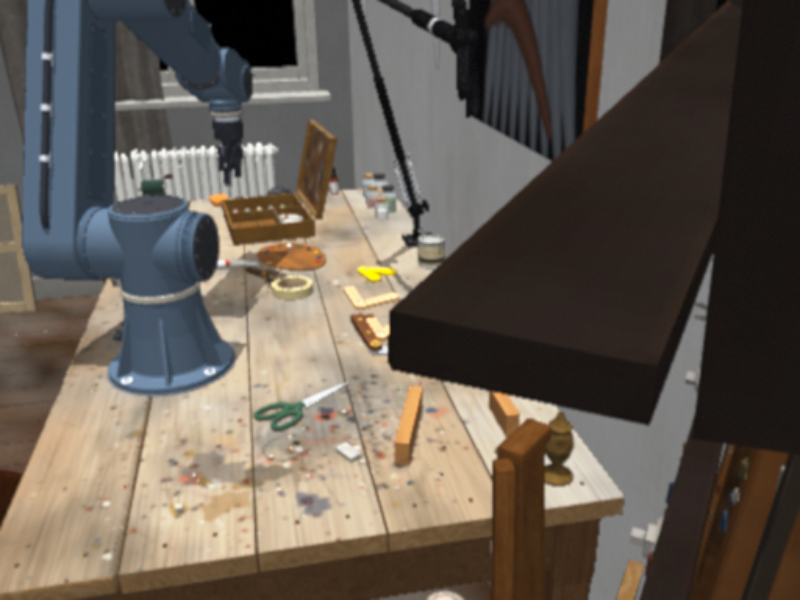

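Top view (800x600 scaling) shows:
- **Seated corner:** (392,337), in the stock (400,358). Its acute V looks like the narrow one.
- **Look-alikes:** the other pale V at (305,340) looks like the wide one, and there is a yellow V decoy at (228,318).
- **Blade:** pivot (442,355), knob (466,268).
- **Bars:** long bar (600,353), short bar (594,270).

The side view shows the lamp boom high up.

```bash
cat >h.py <<'E'
import numpy as np,cv2
from scipy.spatial.transform import Rotation as R
from plant import r,cams
def ray(m,u,v):
    d=R.from_euler('xyz',m['attitude']).as_matrix()@np.linalg.inv(m['intrinsics'])@np.array([u,v,1.])
    return np.array(m['eye']),d
def onz(m,u,v,z):
    e,d=ray(m,u,v); return (e+d*(z-e[2])/d[2])
def proj(m,p):
    q=m['intrinsics']@R.from_euler('xyz',m['attitude']).as_matrix().T@(np.array(p)-m['eye']); return q[:2]/q[2]
def two(m1,p1,m2,p2):
    e1,d1=ray(m1,*p1);e2,d2=ray(m2,*p2);A=np.stack([d1,-d2],1)
    s=np.linalg.lstsq(A,e2-e1,rcond=None)[0];a=e1+s[0]*d1;b=e2+s[1]*d2
    return (a+b)/2,np.linalg.norm(a-b)
E
python3 - <<'E'
from h import *
t=cams.camera_model("top");s=cams.camera_model("side");w=cams.camera_model("wrist")
k=.64
for n,u,v,z in[("piv",442,355,.007),("knob",466,268,.043),("Vtip",416,346,.011),("V2 tip",330,356,.011),("bar a",558,340,.045),("bar b",643,368,.045),("short",594,270,.045)]:
    print(n,onz(t,u*k,v*k,z).round(3))
print(two(t,(690*k,235*k),s,(462*k,100*k)))
print(w, r.get_state()['tcp_pos'])
im=cv2.imread("pics/top0.png");c=im[160:250,160:420];cv2.imwrite("pics/crop.png",cv2.resize(c,(780,270),interpolation=cv2.INTER_CUBIC))
E
```

```text
piv [ 0.418 -0.047  0.007]
knob [ 0.594 -0.094  0.043]
Vtip [0.437 0.007 0.011]
V2 tip [0.416 0.183 0.011]
bar a [ 0.448 -0.277  0.045]
bar b [ 0.392 -0.445  0.045]
short [ 0.59  -0.354  0.045]
(array([ 0.53453738, -0.2988971 ,  0.55448431]), np.float64(0.018396716686360337))
{'intrinsics': array([[320.90658035,   0.        , 259.96947448],
       [  0.        , 320.90658035, 192.59539357],
       [  0.        ,   0.        ,   1.        ]]), 'eye': array([0.08389757, 0.54705108, 0.37412174]), 'attitude': array([2.87138393e+00, 3.62246594e-04, 1.29830565e+00])} [0.14861132 0.529252   0.23083796]
```

View pics/crop.png

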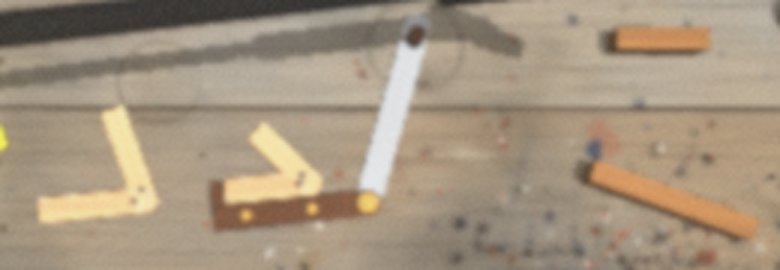

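Close crop confirms it: the pale corner at crop (270,165) sits in the stock, and its V is narrow (~50°). The other pale V at crop (125,170) is wide, and the yellow one is off to the left. So narrow_corner_rail is the target. Next I locate the boom and move the wrist camera over the work.

```bash
python3 - <<'E'
from h import *
t=cams.camera_model("top");s=cams.camera_model("side");k=.64
n=lambda m,a,b:(m['eye'],np.cross(ray(m,a[0]*k,a[1]*k)[1],ray(m,b[0]*k,b[1]*k)[1]))
def line(tp,sp):
    e1,n1=n(t,*tp);e2,n2=n(s,*sp)
    for y in(.6,.4,.2,0,-.1,-.2,-.3):
        print(y,np.linalg.solve(np.array([n1,n2,[0,1,0]]),[n1@e1,n2@e2,y]).round(3))
line(((70,285),(620,222)),((380,0),(440,30)))
print(two(t,(110*k,235*k),s,(415*k,238*k)))
E
python3 -m inch '[{"x":0.08,"y":-0.12,"z":0.05},{"x":0.16,"y":-0.25,"z":0.1},{"x":0.24,"y":-0.37,"z":0.15},{"x":0.32,"y":-0.5,"z":0.2},{"x":0.4,"y":-0.62,"z":0.25},{"x":0.48,"y":-0.75,"z":0.25},{"x":0.55,"y":-0.87,"z":0.25},{"x":0.6,"y":-1,"z":0.25}]'
```

```text
0.6 [0.42  0.6   0.746]
0.4 [0.45  0.4   0.719]
0.2 [0.48  0.2   0.691]
0 [0.51  0.    0.664]
-0.1 [ 0.525 -0.1    0.65 ]
-0.2 [ 0.54  -0.2    0.636]
-0.3 [ 0.555 -0.3    0.623]
(array([0.6654419 , 0.64710206, 0.00910415]), np.float64(0.003108293730555593))invalid input
```

```bash
python3 -m inch '[{"x":0.08,"y":-0.12,"z":0.05,"wx":0,"wy":0,"wz":0,"fingers":85},{"x":0.16,"y":-0.25,"z":0.1,"wx":0,"wy":0,"wz":0,"fingers":85},{"x":0.24,"y":-0.37,"z":0.15,"wx":0,"wy":0,"wz":0,"fingers":85},{"x":0.32,"y":-0.5,"z":0.15,"wx":0,"wy":0,"wz":0,"fingers":85},{"x":0.4,"y":-0.62,"z":0.15,"wx":0,"wy":0,"wz":0,"fingers":85},{"x":0.48,"y":-0.75,"z":0.15,"wx":0,"wy":0,"wz":0,"fingers":85},{"x":0.55,"y":-0.87,"z":0.15,"wx":0,"wy":0,"wz":0,"fingers":85},{"x":0.6,"y":-1,"z":0.15,"wx":0,"wy":0,"wz":0,"fingers":85}]'
```

```text
time_s: 1.1
tcp_pos: [0.3893, 0.1277, 0.2912]
ee_rot: [-3.142, -0.0, 2.868]
wrist_force: [1.1, 0.3, 0.4]
finger_gap: 0.0852
gripper_force: 0.0
```

```bash
python3 -m inch '[{"x":0.03,"y":-0.1,"z":0,"wx":0,"wy":0,"wz":0,"fingers":85},{"x":0.06,"y":-0.2,"z":0,"wx":0,"wy":0,"wz":0,"fingers":85},{"x":0.09,"y":-0.3,"z":0,"wx":0,"wy":0,"wz":0,"fingers":85},{"x":0.12,"y":-0.4,"z":0,"wx":0,"wy":0,"wz":0,"fingers":85},{"x":0.12,"y":-0.4,"z":0,"wx":0,"wy":0,"wz":0,"fingers":85},{"x":0.12,"y":-0.4,"z":0,"wx":0,"wy":0,"wz":0,"fingers":85},{"x":0.12,"y":-0.4,"z":0,"wx":0,"wy":0,"wz":0,"fingers":85},{"x":0.12,"y":-0.4,"z":0,"wx":0,"wy":0,"wz":0,"fingers":85}]'
python3 - <<'E'
from h import *
import pickle
m=cams.camera_model("wrist");im=cams.capture("wrist");pickle.dump((m,im),open("w1.pkl","wb"))
print(r.get_state()['joint_positions'].round(3))
cv2.imwrite("pics/w1.png",cv2.resize(im,(800,600)))
E
```

```text
time_s: 2.1
tcp_pos: [0.4366, -0.0298, 0.2914]
ee_rot: [3.142, 0.0, 2.869]
wrist_force: [-0.2, 0.0, 0.2]
finger_gap: 0.0851
gripper_force: 0.0
[-0.175  0.078  1.843  0.     1.221 -1.473]
```

View pics/w1.png

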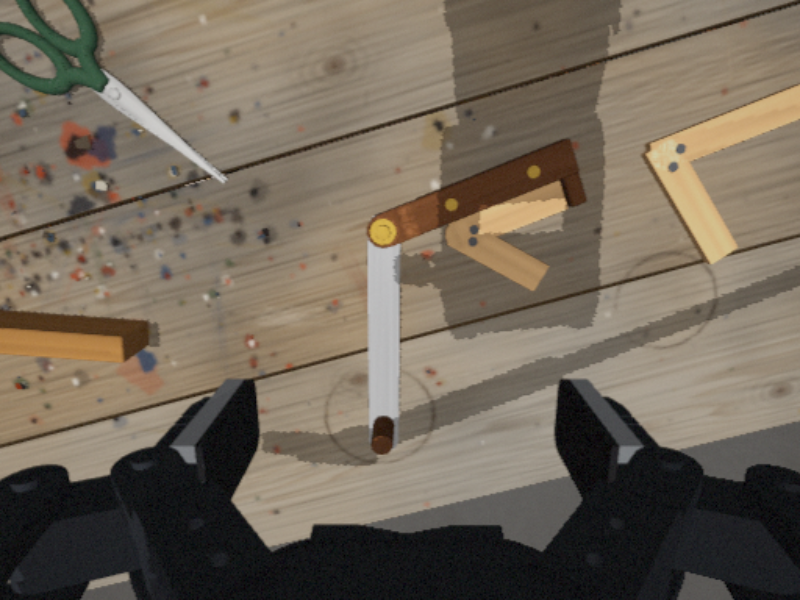

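The wrist view at 800 px confirms the scene:
- **Seated corner:** narrow, tip near (450,237), slanted rail ending near (545,280).
- **Blade:** pivot (383,232), knob top (383,441).

Now I measure the lines.

```bash
python3 - <<'E'
from h import *
import pickle
m,im=pickle.load(open("w1.pkl","rb"))
b=cv2.GaussianBlur(im,(3,3),0);hsv=cv2.cvtColor(b,cv2.COLOR_BGR2HSV)
for n,p in dict(lit=(335,137),sh=(325,165),tshadow=(320,195),tlit=(200,180),rail2=(450,140),blade=(245,210),stock=(320,115)).items(): print(n,hsv[p[1],p[0]])
c=cv2.resize(b[80:220,230:390],(800,700),interpolation=cv2.INTER_CUBIC)[:600]
s=hsv[80:200,230:390,1];o=np.hstack([c[:,:],])
cv2.imwrite("pics/c1.png",np.vstack([cv2.resize(b[110:200,270:390],(800,600))]))
np.savetxt("/dev/stdout",hsv[150:200:3,275:355:5,1],fmt="%d")
E
```

```text
lit [ 17 103 215]
sh [ 16 113 169]
tshadow [ 17  62 103]
tlit [ 18  65 161]
rail2 [ 19  96 213]
blade [  0   0 187]
stock [ 12 170  75]
 113 115 111 66 61 64 65 59
80 58 61 88 115 115 115 116 116 113 114 114 70 65 59 63
127 63 63 66 87 114 116 114 115 114 113 114 113 69 65 59
102 70 66 60 62 78 115 113 114 116 113 112 113 114 72 61
64 62 64 68 68 68 75 113 115 114 115 115 111 113 118 73
67 70 70 66 60 64 67 71 112 113 113 115 112 114 113 103
71 69 62 67 69 63 67 64 64 112 113 113 115 115 112 72
71 70 71 64 66 64 63 63 64 64 106 113 114 114 112 60
69 70 69 65 66 61 61 64 61 58 58 106 113 113 92 63
62 68 66 63 67 66 64 60 61 59 62 63 99 113 66 66
62 61 69 64 64 60 59 59 55 58 58 58 62 87 66 64
66 63 64 61 61 60 56 55 60 55 61 61 63 66 65 67
59 57 63 64 60 59 58 74 56 57 61 61 66 68 70 98
61 57 60 64 61 58 60 87 59 62 61 68 78 112 88 53
57 58 62 58 58 57 57 59 58 61 84 112 76 51 48 49
```

```bash
cat >meas.py <<'E'
from h import *
def cross(a,th):  # subpixel falling crossings
    i=np.where((a[:-1]>=th)&(a[1:]<th))[0]
    return i+(a[i]-th)/(a[i]-a[i+1])
def fit(P):
    P=np.array(P,np.float32); vx,vy,x,y=cv2.fitLine(P[:,:2],cv2.DIST_HUBER,0,.001,.001).ravel()
    d=np.array([vx,vy]);res=(P[:,:2]-[x,y])@[-vy,vx]
    if vx<0:d=-d
    return np.array([x,y]),d,np.abs(res).max()
E
python3 - <<'E'
from meas import *
import pickle
m,im=pickle.load(open("w1.pkl","rb"))
hsv=cv2.cvtColor(cv2.GaussianBlur(im,(3,3),0),cv2.COLOR_BGR2HSV).astype(float);s=hsv[...,1]
P=[]
for u in range(296,337):
    c=cross(s[150:188,u],90)
    if len(c): P.append(onz(m,u,150+c[-1],.011))
p0,d,res=fit(P);ang=np.degrees(np.arctan2(d[1],d[0]));print("rail",p0,ang,res,P[0],P[-1])
n=np.array([d[1],-d[0]])
L,Rr=[],[]
for v in range(165,255,3):
    k=np.where((s[v,225:270]<28))[0]+225
    L.append(onz(m,k[0]-.5,v,.007));Rr.append(onz(m,k[-1]+.5,v,.007))
a,b=fit(L),fit(Rr)
for q in(a,b):print("blade edge",q,np.degrees(np.arctan2(q[1][1],q[1][0])))
mk=((hsv[...,0]>20)&(hsv[...,0]<32)&(s>150)).astype(np.uint8);mk[:, :225]=0;mk[:,265:]=0;mk[:135]=0;mk[165:]=0
M=cv2.moments(mk,True);u,v=M['m10']/M['m00'],M['m01']/M['m00'];print("disc",M['m00'],u,v)
for z in(.007,.02,.023):
    p=onz(m,u,v,z)[:2];print(z,p,"in rail: n",(p-p0)@n,"offset blade axis",[(p-q[0])@np.array([q[1][1],-q[1][0]]) for q in(a,b)])
# knob: dark brown top
mk=((hsv[...,2]<110)&(s>100)).astype(np.uint8);mk[:,230:262];z=np.zeros_like(mk);z[260:300,232:258]=mk[260:300,232:258]
ct=max(cv2.findContours(z,0,2)[0],key=cv2.contourArea);x,y,w,h=cv2.boundingRect(ct);print("knob",x,y,w,h,onz(m,x+w/2-.5,y+h-w/2-.5,.043),onz(m,x+w/2-.5,y+w/2-.5,.007))
E
```

```text
rail [0.4791659  0.03669599] 46.26044 0.0002221573 [0.45766669 0.01415283 0.011     ] [0.50089147 0.0595151  0.011     ]
blade edge (array([ 0.5139323, -0.0873692], dtype=float32), array([ 0.95776504, -0.287552  ], dtype=float32), np.float32(0.0014222336)) -16.711452
blade edge (array([ 0.50058025, -0.05419929], dtype=float32), array([ 0.9624179, -0.2715729], dtype=float32), np.float32(1.21071935e-08)) -15.757882
disc 196.0 244.5 148.0
0.007 [ 0.42117107 -0.04701031] in rail: n 0.015972290256767364 offset blade axis [np.float64(-0.011980653318601715), np.float64(0.014646577948449577)]
0.02 [ 0.41966963 -0.04595254] in rail: n 0.014156186175536808 offset blade axis [np.float64(-0.012562008529902557), np.float64(0.014036309310228442)]
0.023 [ 0.41932314 -0.04570844] in rail: n 0.01373708523371436 offset blade axis [np.float64(-0.012696167424818121), np.float64(0.013895478086023578)]
knob 238 267 14 24 [ 0.59563735 -0.09625493  0.043     ] [ 0.60014243 -0.09928558  0.007     ]
```

Rail face is at 46.3°, blade at -16.3°, pivot (0.4195,-0.046), which agrees with the 14.5 mm offset. The swing is about 62.5°, with the knob ending at (0.547,0.088). Going down on the knob.

```bash
python3 -m inch '[{"x":0.13,"y":-0.05,"z":-0.05,"wx":0,"wy":0,"wz":0,"fingers":85},{"x":0.26,"y":-0.11,"z":-0.13,"wx":0,"wy":0,"wz":0,"fingers":85},{"x":0.36,"y":-0.15,"z":-0.22,"wx":0,"wy":0,"wz":0,"fingers":85},{"x":0.401,"y":-0.17,"z":-0.34,"wx":0,"wy":0,"wz":0,"fingers":85},{"x":0.401,"y":-0.17,"z":-0.46,"wx":0,"wy":0,"wz":0,"fingers":85},{"x":0.401,"y":-0.17,"z":-0.58,"wx":0,"wy":0,"wz":0,"fingers":85},{"x":0.401,"y":-0.17,"z":-0.694,"wx":0,"wy":0,"wz":0,"fingers":85},{"x":0.401,"y":-0.17,"z":-0.694,"wx":0,"wy":0,"wz":0,"fingers":60}]' 20
python3 - <<'E'
from h import *
m=cams.camera_model("wrist");im=cams.capture("wrist")
print(proj(m,(.597,-.098,.03)),r.get_state()['tcp_pos'])
cv2.imwrite("pics/w2.png",im)
E
```

```text
time_s: 3.15
tcp_pos: [0.5951, -0.0977, 0.011]
ee_rot: [-3.141, -0.006, 2.868]
wrist_force: [-0.1, 0.2, -0.1]
finger_gap: 0.0696
gripper_force: 0.0
[261.15054469 269.81080368] [ 0.59673269 -0.09809907  0.01345522]
```

View pics/w2.png

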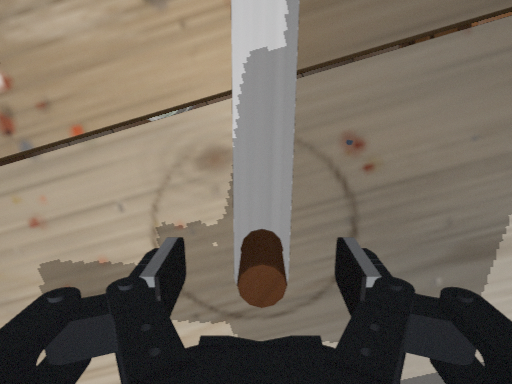

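The knob is centred between the fingers at (262,280). Close to a loose cage, then swing along the arc.

```bash
python3 -c "
import numpy as np
f=lambda a:.185/.4*np.array([np.cos(np.radians(a)),np.sin(np.radians(a))])
for a0,d,n in((-16.3,7,4),(11.7,7,4),(39.7,1,12)):
  for k in range(1,n+1):print(a0+k*d,(f(a0+k*d)-f(a0)).round(3),round(np.radians(k*d)/.5,3))
"
python3 -m inch '[{"x":0,"y":0,"z":0,"wx":0,"wy":0,"wz":0,"fingers":24},{"x":0,"y":0,"z":0,"wx":0,"wy":0,"wz":0,"fingers":24},{"x":0,"y":0,"z":0,"wx":0,"wy":0,"wz":0,"fingers":24},{"x":0,"y":0,"z":0,"wx":0,"wy":0,"wz":0,"fingers":24},{"x":0,"y":0,"z":0,"wx":0,"wy":0,"wz":0,"fingers":24},{"x":0,"y":0,"z":0,"wx":0,"wy":0,"wz":0,"fingers":24},{"x":0,"y":0,"z":0,"wx":0,"wy":0,"wz":0,"fingers":24},{"x":0,"y":0,"z":0,"wx":0,"wy":0,"wz":0,"fingers":24}]'
```

```text
-9.3 [0.013 0.055] 0.244
-2.3000000000000007 [0.018 0.111] 0.489
4.699999999999999 [0.017 0.168] 0.733
11.7 [0.009 0.224] 0.977
18.7 [-0.015  0.054] 0.244
25.7 [-0.036  0.107] 0.489
32.7 [-0.064  0.156] 0.733
39.7 [-0.097  0.202] 0.977
40.7 [-0.005  0.006] 0.035
41.7 [-0.011  0.012] 0.07
42.7 [-0.016  0.018] 0.105
43.7 [-0.021  0.024] 0.14
44.7 [-0.027  0.03 ] 0.175
45.7 [-0.033  0.036] 0.209
46.7 [-0.039  0.041] 0.244
47.7 [-0.045  0.047] 0.279
48.7 [-0.051  0.052] 0.314
49.7 [-0.057  0.057] 0.349
50.7 [-0.063  0.062] 0.384
51.7 [-0.069  0.068] 0.419
time_s: 4.2
tcp_pos: [0.5971, -0.0985, 0.0136]
ee_rot: [3.142, -0.0, 2.868]
wrist_force: [-0.8, 0.0, 0.1]
finger_gap: 0.0238
gripper_force: 0.0
```

```bash
python3 -m inch '[{"x":0.008,"y":0.027,"z":0,"wx":0,"wy":0,"wz":0.122,"fingers":24},{"x":0.013,"y":0.055,"z":0,"wx":0,"wy":0,"wz":0.244,"fingers":24},{"x":0.017,"y":0.083,"z":0,"wx":0,"wy":0,"wz":0.367,"fingers":24},{"x":0.018,"y":0.111,"z":0,"wx":0,"wy":0,"wz":0.489,"fingers":24},{"x":0.018,"y":0.14,"z":0,"wx":0,"wy":0,"wz":0.611,"fingers":24},{"x":0.017,"y":0.168,"z":0,"wx":0,"wy":0,"wz":0.733,"fingers":24},{"x":0.014,"y":0.196,"z":0,"wx":0,"wy":0,"wz":0.855,"fingers":24},{"x":0.009,"y":0.224,"z":0,"wx":0,"wy":0,"wz":0.977,"fingers":24}]' && python3 -m inch '[{"x":-0.007,"y":0.027,"z":0,"wx":0,"wy":0,"wz":0.122,"fingers":24},{"x":-0.015,"y":0.054,"z":0,"wx":0,"wy":0,"wz":0.244,"fingers":24},{"x":-0.025,"y":0.081,"z":0,"wx":0,"wy":0,"wz":0.367,"fingers":24},{"x":-0.036,"y":0.107,"z":0,"wx":0,"wy":0,"wz":0.489,"fingers":24},{"x":-0.049,"y":0.132,"z":0,"wx":0,"wy":0,"wz":0.611,"fingers":24},{"x":-0.064,"y":0.156,"z":0,"wx":0,"wy":0,"wz":0.733,"fingers":24},{"x":-0.08,"y":0.18,"z":0,"wx":0,"wy":0,"wz":0.855,"fingers":24},{"x":-0.097,"y":0.202,"z":0,"wx":0,"wy":0,"wz":0.977,"fingers":24}]'
python3 - <<'E'
from h import *
m=cams.camera_model("wrist");im=cams.capture("wrist");print(r.get_state())
cv2.imwrite("pics/w3.png",im)
E
```

```text
time_s: 5.2
tcp_pos: [0.6011, -0.0089, 0.0138]
ee_rot: [-3.141, 0.001, -2.925]
wrist_force: [2.4, -1.8, -1.5]
finger_gap: 0.0242
gripper_force: 1.2
time_s: 6.2
tcp_pos: [0.5624, 0.0721, 0.0139]
ee_rot: [-3.14, 0.001, -2.436]
wrist_force: [1.9, -0.3, -1.0]
finger_gap: 0.0241
gripper_force: 1.2
{'time_s': 6.25, 'joint_positions': array([ 4.69444978e-02,  6.84596283e-01,  1.74292321e+00, -8.25670798e-06,
        7.13381264e-01, -2.23249828e+00]), 'joint_velocities': array([-0.01521651,  0.00445299, -0.01394546, -0.00079327,  0.01641383,
        0.07146972]), 'joint_torque': array([ -3.3434017 , -58.25199723, -20.25982976,  -0.06919513,
         0.39772326,   0.4190963 ]), 'tcp_pos': array([0.5614945 , 0.07292831, 0.01379806]), 'ee_rot': array([-3.14116325e+00,  5.42543133e-04, -2.43293984e+00]), 'wrist_force': array([ 1.47105803,  0.08113729, -0.64833239]), 'torque': array([-0.04932144, -0.25820572,  0.04938855]), 'gripper_force': 0.5799323134124279, 'finger_gap': 0.02422280459803832}
```

View pics/w3.png

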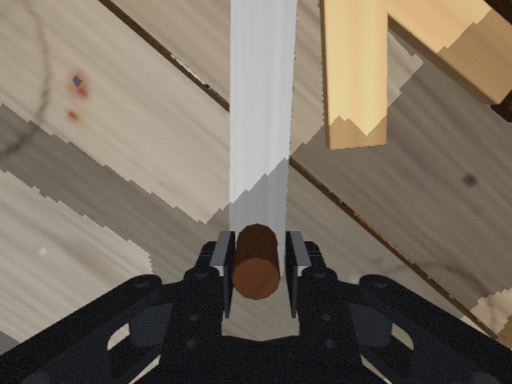

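The blade lags about 7° short of the rail: the rail is at the right (330,20-150) and the wedge gap is visible. Advance slowly to just before contact.

```bash
python3 -m inch '[{"x":-0.005,"y":0.006,"z":0,"wx":0,"wy":0,"wz":0.035,"fingers":24},{"x":-0.011,"y":0.012,"z":0,"wx":0,"wy":0,"wz":0.07,"fingers":24},{"x":-0.016,"y":0.018,"z":0,"wx":0,"wy":0,"wz":0.105,"fingers":24},{"x":-0.021,"y":0.024,"z":0,"wx":0,"wy":0,"wz":0.14,"fingers":24},{"x":-0.027,"y":0.03,"z":0,"wx":0,"wy":0,"wz":0.175,"fingers":24},{"x":-0.033,"y":0.036,"z":0,"wx":0,"wy":0,"wz":0.209,"fingers":24},{"x":-0.033,"y":0.036,"z":0,"wx":0,"wy":0,"wz":0.209,"fingers":24},{"x":-0.033,"y":0.036,"z":0,"wx":0,"wy":0,"wz":0.209,"fingers":24}]'
cat >gap.py <<'E'
from meas import *
import sys
m=cams.camera_model("wrist");im=cams.capture("wrist");s_=r.get_state();print(s_['wrist_force'].round(2),s_['tcp_pos'].round(4))
cv2.imwrite(sys.argv[1],im)
s=cv2.cvtColor(cv2.GaussianBlur(im,(3,3),0),cv2.COLOR_BGR2HSV)[...,1].astype(float)
B=[];W=[];L=[]
for v in range(4,150,3):
    k=np.where(s[v,200:345]<30)[0]+200
    if len(k):
        B.append(onz(m,k[-1]+.5,v,.007));L.append(onz(m,k[0]-.5,v,.007))
        w=np.where(s[v,k[-1]:400]>90)[0]
        if len(w) and w[0]<40: W.append(onz(m,k[-1]+w[0]-.5,v,.011)); 
        if v%24==4:print(v,k[0],k[-1],(k[-1]+w[0]) if len(w) else None)
for n,P in(("bladeR",B),("bladeL",L),("rail",W)):
    p,d,e=fit(P);print(n,p,np.degrees(np.arctan2(d[1],d[0])).round(2),e)
E
python3 gap.py pics/w4.png
```

```text
time_s: 7.25
tcp_pos: [0.5482, 0.0863, 0.0135]
ee_rot: [3.141, -0.001, -2.334]
wrist_force: [0.2, -0.1, 0.4]
finger_gap: 0.0244
gripper_force: 0.1
[ 1.   -0.02 -0.01] [0.5482 0.0863 0.0134]
4 228 295 299
28 229 294 298
52 228 293 297
76 229 292 297
100 229 291 296
124 229 290 295
148 229 289 294
bladeR [0.48382175 0.0387253 ] 45.19 0.0002451625
bladeL [0.5074046 0.0224027] 45.4 0.00055091997
rail [0.4795965  0.03608465] 45.96 0.00030706837
```

```bash
python3 -m inch '[{"x":-0.002,"y":0.002,"z":0,"wx":0,"wy":0,"wz":0.01,"fingers":24},{"x":-0.003,"y":0.003,"z":0,"wx":0,"wy":0,"wz":0.017,"fingers":24},{"x":-0.004,"y":0.004,"z":0,"wx":0,"wy":0,"wz":0.025,"fingers":24},{"x":-0.005,"y":0.0045,"z":0,"wx":0,"wy":0,"wz":0.03,"fingers":24},{"x":-0.006,"y":0.0055,"z":0,"wx":0,"wy":0,"wz":0.035,"fingers":24},{"x":-0.006,"y":0.0055,"z":0,"wx":0,"wy":0,"wz":0.035,"fingers":24},{"x":-0.006,"y":0.0055,"z":0,"wx":0,"wy":0,"wz":0.035,"fingers":24},{"x":-0.006,"y":0.0055,"z":0,"wx":0,"wy":0,"wz":0.035,"fingers":24}]'
python3 gap.py pics/w5.png
```

```text
time_s: 8.3
tcp_pos: [0.5463, 0.0885, 0.0137]
ee_rot: [-3.142, 0.0, -2.316]
wrist_force: [0.9, -0.9, -1.3]
finger_gap: 0.0242
gripper_force: 0.6
[-0.13 -1.79 -1.15] [0.5463 0.0886 0.0137]
4 229 295 297
28 229 294 296
52 229 293 295
76 229 292 294
100 229 291 293
124 229 290 292
148 229 288 290
bladeR [0.48275918 0.03980815] 46.15 0.00027352932
bladeL [0.5049285  0.02232125] 45.85 3.2618296e-08
rail [0.48289838 0.04008101] 46.08 0.00023075851
```

```bash
python3 -m inch '[{"x":-0.0005,"y":0.0005,"z":0,"wx":0,"wy":0,"wz":0,"fingers":24},{"x":-0.001,"y":0.001,"z":0,"wx":0,"wy":0,"wz":0.005,"fingers":24},{"x":-0.0015,"y":0.0015,"z":0,"wx":0,"wy":0,"wz":0.01,"fingers":24},{"x":-0.002,"y":0.002,"z":0,"wx":0,"wy":0,"wz":0.01,"fingers":24},{"x":-0.002,"y":0.002,"z":0,"wx":0,"wy":0,"wz":0.01,"fingers":24},{"x":-0.002,"y":0.002,"z":0,"wx":0,"wy":0,"wz":0.01,"fingers":24},{"x":-0.002,"y":0.002,"z":0,"wx":0,"wy":0,"wz":0.01,"fingers":24},{"x":-0.002,"y":0.002,"z":0,"wx":0,"wy":0,"wz":0.01,"fingers":24}]'
python3 gap.py pics/w6.png
```

```text
time_s: 9.35
tcp_pos: [0.5456, 0.0893, 0.0137]
ee_rot: [-3.141, 0.0, -2.311]
wrist_force: [3.4, -4.1, -0.9]
finger_gap: 0.024
gripper_force: 2.2
[ 2.35 -3.38 -1.3 ] [0.5456 0.0892 0.0137]
4 229 295 297
28 229 294 296
52 228 292 295
76 228 291 293
100 229 290 292
124 229 289 291
148 228 288 290
bladeR [0.48246995 0.04001505] 46.18 0.00021777289
bladeL [0.5015821 0.0193968] 46.61 0.0005264152
rail [0.48256764 0.04032494] 46.43 0.00034249516
```

Contact: force rose to about 5 N with no further change in the gap, and the blade is parallel to the rail. Back off, open and lift.

```bash
python3 -m inch '[{"x":0.0035,"y":-0.0035,"z":0,"wx":0,"wy":0,"wz":0,"fingers":24},{"x":0.0035,"y":-0.0035,"z":0,"wx":0,"wy":0,"wz":0,"fingers":60},{"x":0.0035,"y":-0.0035,"z":0,"wx":0,"wy":0,"wz":0,"fingers":60},{"x":0.0035,"y":-0.0035,"z":0.0,"wx":0,"wy":0,"wz":0,"fingers":70},{"x":0.0035,"y":-0.0035,"z":0.08,"wx":0,"wy":0,"wz":0,"fingers":70},{"x":0.0035,"y":-0.0035,"z":0.22,"wx":0,"wy":0,"wz":0,"fingers":70},{"x":0.0035,"y":-0.05,"z":0.36,"wx":0,"wy":0,"wz":-0.35,"fingers":70},{"x":-0.04,"y":-0.14,"z":0.45,"wx":0,"wy":0,"wz":-0.72,"fingers":70}]' && python3 -m inch '[{"x":0,"y":0,"z":0.05,"wx":0,"wy":0,"wz":-0.2,"fingers":70},{"x":0,"y":-0.05,"z":0.05,"wx":0,"wy":0,"wz":-0.4,"fingers":70},{"x":0,"y":-0.1,"z":0.05,"wx":0,"wy":0,"wz":-0.6,"fingers":70},{"x":0,"y":-0.15,"z":0.05,"wx":0,"wy":0,"wz":-0.8,"fingers":70},{"x":0,"y":-0.2,"z":0.05,"wx":0,"wy":0,"wz":-1,"fingers":70},{"x":0,"y":-0.25,"z":0.05,"wx":0,"wy":0,"wz":-1,"fingers":70},{"x":0,"y":-0.3,"z":0.05,"wx":0,"wy":0,"wz":-1,"fingers":70},{"x":0,"y":-0.35,"z":0.05,"wx":0,"wy":0,"wz":-1,"fingers":70}]'
```

```text
time_s: 10.4
tcp_pos: [0.5303, 0.0333, 0.1964]
ee_rot: [-3.14, 0.003, -2.676]
wrist_force: [-0.1, -0.3, -0.8]
finger_gap: 0.07
gripper_force: 0.0
time_s: 11.4
tcp_pos: [0.5295, -0.1079, 0.2137]
ee_rot: [3.142, 0.0, 3.113]
wrist_force: [0.3, 1.1, 0.4]
finger_gap: 0.0699
gripper_force: 0.0
```

```bash
python3 -m inch '[{"x":-0.03,"y":-0.06,"z":0,"wx":0,"wy":0,"wz":-0.15,"fingers":70},{"x":-0.06,"y":-0.12,"z":0,"wx":0,"wy":0,"wz":-0.3,"fingers":70},{"x":-0.09,"y":-0.18,"z":0,"wx":0,"wy":0,"wz":-0.45,"fingers":70},{"x":-0.12,"y":-0.24,"z":0,"wx":0,"wy":0,"wz":-0.6,"fingers":70},{"x":-0.15,"y":-0.3,"z":0,"wx":0,"wy":0,"wz":-0.75,"fingers":70},{"x":-0.18,"y":-0.36,"z":0,"wx":0,"wy":0,"wz":-0.9,"fingers":70},{"x":-0.2,"y":-0.4,"z":0,"wx":0,"wy":0,"wz":-1,"fingers":70},{"x":-0.2,"y":-0.4,"z":0,"wx":0,"wy":0,"wz":-1,"fingers":70}]' && python3 -m inch '[{"x":-0.02,"y":-0.04,"z":0,"wx":0,"wy":0,"wz":-0.2,"fingers":70},{"x":-0.04,"y":-0.08,"z":0,"wx":0,"wy":0,"wz":-0.4,"fingers":70},{"x":-0.06,"y":-0.12,"z":0,"wx":0,"wy":0,"wz":-0.6,"fingers":70},{"x":-0.08,"y":-0.16,"z":0,"wx":0,"wy":0,"wz":-0.8,"fingers":70},{"x":-0.1,"y":-0.2,"z":0,"wx":0,"wy":0,"wz":-1,"fingers":70},{"x":-0.1,"y":-0.22,"z":0,"wx":0,"wy":0,"wz":-1,"fingers":70},{"x":-0.1,"y":-0.23,"z":0,"wx":0,"wy":0,"wz":-1,"fingers":70},{"x":-0.1,"y":-0.23,"z":0,"wx":0,"wy":0,"wz":-1,"fingers":70}]' && python3 -m inch '[{"x":0,"y":0,"z":0,"wx":0,"wy":0,"wz":-0.2,"fingers":70},{"x":0,"y":0,"z":0,"wx":0,"wy":0,"wz":-0.4,"fingers":70},{"x":0,"y":0,"z":0,"wx":0,"wy":0,"wz":-0.6,"fingers":70},{"x":0,"y":0,"z":0,"wx":0,"wy":0,"wz":-0.8,"fingers":70},{"x":0,"y":0,"z":0,"wx":0,"wy":0,"wz":-1,"fingers":70},{"x":0,"y":0,"z":0,"wx":0,"wy":0,"wz":-1,"fingers":70},{"x":0,"y":0,"z":0,"wx":0,"wy":0,"wz":-1,"fingers":70},{"x":0,"y":0,"z":0,"wx":0,"wy":0,"wz":-1,"fingers":70}]'
python3 - <<'E'
from h import *
import pickle
m=cams.camera_model("wrist");im=cams.capture("wrist");pickle.dump((m,im),open("w7.pkl","wb"))
cv2.imwrite("pics/w7.png",im)
E
```

```text
time_s: 12.4
tcp_pos: [0.4491, -0.2676, 0.2137]
ee_rot: [3.142, -0.0, 2.611]
wrist_force: [0.3, 0.3, -0.4]
finger_gap: 0.07
gripper_force: 0.0
time_s: 13.4
tcp_pos: [0.4098, -0.3584, 0.2136]
ee_rot: [3.142, -0.0, 2.114]
wrist_force: [0.8, 0.4, -0.9]
finger_gap: 0.0701
gripper_force: 0.0
time_s: 14.4
tcp_pos: [0.4095, -0.3586, 0.2137]
ee_rot: [-3.142, -0.0, 1.613]
wrist_force: [-0.2, -0.8, -0.2]
finger_gap: 0.0702
gripper_force: 0.0
```

View pics/w7.png

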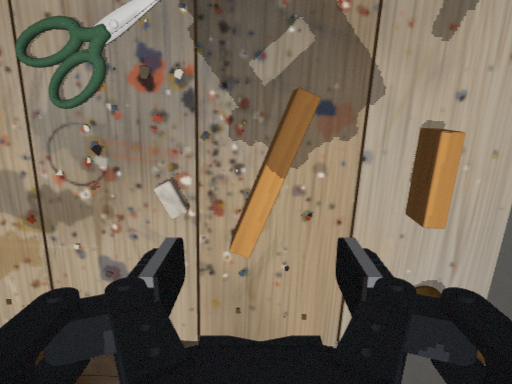

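The long bar runs from (308,95) to (240,250), alone between the fingers; the short bar is at (435,178). Measure it.

```bash
python3 - <<'E'
from meas import *
import pickle
m,im=pickle.load(open("w7.pkl","rb"))
hsv=cv2.cvtColor(im,cv2.COLOR_BGR2HSV);mk=((hsv[...,1]>150)).astype(np.uint8);mk[:80]=0;mk[265:]=0;mk[:,:222]=0;mk[:,330:]=0
mk=cv2.morphologyEx(mk,cv2.MORPH_OPEN,np.ones((3,3)))
c=max(cv2.findContours(mk,0,1)[0],key=cv2.contourArea)[:,0].astype(float)
for z in(.045,.0):
    P=np.array([onz(m,u,v,z)[:2] for u,v in c],np.float32)*1000
    (cx,cy),(w,h),a=cv2.minAreaRect(P);b=cv2.boxPoints(((cx,cy),(w,h),a));e=b[1]-b[0] if np.linalg.norm(b[1]-b[0])>np.linalg.norm(b[2]-b[1]) else b[2]-b[1]
    print(z,cx,cy,w,h,np.degrees(np.arctan2(e[1],e[0]))%180)
# tool-row widths
for v in range(110,245,15):
    k=np.where(mk[v])[0];print(v,k[0],k[-1],hsv[v,k[0]-1:k[-1]+2:2,2])
print(m['eye'])
E
```

```text
0.045 434.75946044921875 -323.4023742675781 95.0606918334961 25.789091110229492 69.66016
0.0 438.7615966796875 -327.9811096191406 108.77156066894531 29.508745193481445 69.66018
110 289 314 [ 90 127 133 137 138 140 143 143 136 134 135 139 141 134]
125 280 307 [ 77  76 118 130 135 135 140 140 143 137 132 137 138 142 139]
140 274 300 [ 76  85 124 134 135 136 139 141 142 138 135 134 138 146 130]
155 269 294 [ 75 116 133 136 137 140 140 142 136 135 138 140 143 137]
170 261 287 [ 81  85 175 187 190 189 140 140 143 135 135 134 139 145 131]
185 254 257 [ 98  79 158]
200 249 252 [ 79 135 184]Traceback (most recent call last):
  File "<stdin>", line 13, in <module>
IndexError: index 0 is out of bounds for axis 0 with size 0
```

```bash
python3 - <<'E'
from meas import *
import pickle
m,im=pickle.load(open("w7.pkl","rb"))
hsv=cv2.cvtColor(im,cv2.COLOR_BGR2HSV);print(hsv[210,240:275:3])
mk=((hsv[...,1]>115)&(hsv[...,2]>105)&(hsv[...,0]<25)).astype(np.uint8);mk[:80]=0;mk[265:]=0;mk[:,:222]=0;mk[:,330:]=0
mk=cv2.morphologyEx(mk,cv2.MORPH_OPEN,np.ones((7,7)))
c=max(cv2.findContours(mk,0,1)[0],key=cv2.contourArea)[:,0].astype(float)
P=np.array([onz(m,u,v,.045)[:2] for u,v in c],np.float32)*1000
(cx,cy),(w,h),a=cv2.minAreaRect(P);b=cv2.boxPoints(((cx,cy),(w,h),a));e=b[1]-b[0] if np.linalg.norm(b[1]-b[0])>np.linalg.norm(b[2]-b[1]) else b[2]-b[1]
print(cx,cy,w,h,np.degrees(np.arctan2(e[1],e[0]))%180,b)
E
```

```text
[[ 13 113 102]
 [ 16 179  77]
 [ 15 154 142]
 [ 17 156 186]
 [ 17 150 185]
 [ 16 149 190]
 [ 16 146 194]
 [ 17 152 195]
 [ 16 148 186]
 [ 16 151 193]
 [ 16 151 160]
 [ 18  76 167]]
421.8035888671875 -363.0364685058594 179.095703125 24.106264114379883 69.89564 [[ 379.70447 -442.985  ]
 [ 402.34192 -451.27106]
 [ 463.9027  -283.08795]
 [ 441.26526 -274.80188]]
```

```bash
python3 -m inch '[{"x":0.015,"y":-0.005,"z":0,"wx":0,"wy":0,"wz":-0.3,"fingers":70},{"x":0.031,"y":-0.011,"z":-0.08,"wx":0,"wy":0,"wz":-0.6,"fingers":70},{"x":0.031,"y":-0.011,"z":-0.16,"wx":0,"wy":0,"wz":-0.786,"fingers":70},{"x":0.031,"y":-0.011,"z":-0.25,"wx":0,"wy":0,"wz":-0.786,"fingers":70},{"x":0.031,"y":-0.011,"z":-0.35,"wx":0,"wy":0,"wz":-0.786,"fingers":70},{"x":0.031,"y":-0.011,"z":-0.44,"wx":0,"wy":0,"wz":-0.786,"fingers":70},{"x":0.031,"y":-0.011,"z":-0.494,"wx":0,"wy":0,"wz":-0.786,"fingers":70},{"x":0.031,"y":-0.011,"z":-0.494,"wx":0,"wy":0,"wz":-0.786,"fingers":70}]' && python3 -m inch '[{"x":0,"y":0,"z":0,"wx":0,"wy":0,"wz":0,"fingers":15},{"x":0,"y":0,"z":0,"wx":0,"wy":0,"wz":0,"fingers":15},{"x":0,"y":0,"z":0,"wx":0,"wy":0,"wz":0,"fingers":15},{"x":0,"y":0,"z":0,"wx":0,"wy":0,"wz":0,"fingers":15},{"x":0,"y":0,"z":0,"wx":0,"wy":0,"wz":0,"fingers":15},{"x":0,"y":0,"z":0,"wx":0,"wy":0,"wz":0,"fingers":15},{"x":0,"y":0,"z":0,"wx":0,"wy":0,"wz":0,"fingers":15},{"x":0,"y":0,"z":0,"wx":0,"wy":0,"wz":0,"fingers":15}]' 50; python3 -c "
from h import *
s=r.get_state();print(s['tcp_pos'].round(4),s['ee_rot'].round(4),s['joint_positions'].round(3))"
```

```text
time_s: 15.45
tcp_pos: [0.4212, -0.3625, 0.0149]
ee_rot: [-3.139, -0.001, 1.219]
wrist_force: [0.5, 0.6, 0.4]
finger_gap: 0.07
gripper_force: 0.0
time_s: 16.45
tcp_pos: [0.4223, -0.3635, 0.0171]
ee_rot: [3.14, 0.001, 1.219]
wrist_force: [-1.2, 0.4, 5.7]
finger_gap: 0.0235
gripper_force: 50.0
[ 0.4223 -0.3635  0.0171] [3.1402e+00 7.0000e-04 1.2190e+00] [-0.794  0.667  1.768 -0.     0.705 -0.442]
```

Gripped at 23.5 mm. Target bar centre is (0.506,0.003), turn -23.65°. Lift and carry to a hover above the target.

```bash
python3 -m inch '[{"x":0,"y":0,"z":0.1,"wx":0,"wy":0,"wz":0,"fingers":15},{"x":0,"y":0,"z":0.2,"wx":0,"wy":0,"wz":0,"fingers":15},{"x":0.03,"y":0.08,"z":0.2,"wx":0,"wy":0,"wz":-0.15,"fingers":15},{"x":0.06,"y":0.2,"z":0.2,"wx":0,"wy":0,"wz":-0.3,"fingers":15},{"x":0.1,"y":0.32,"z":0.2,"wx":0,"wy":0,"wz":-0.45,"fingers":15},{"x":0.14,"y":0.44,"z":0.2,"wx":0,"wy":0,"wz":-0.6,"fingers":15},{"x":0.18,"y":0.54,"z":0.2,"wx":0,"wy":0,"wz":-0.75,"fingers":15},{"x":0.209,"y":0.6,"z":0.2,"wx":0,"wy":0,"wz":-0.826,"fingers":15}]' && python3 -m inch '[{"x":0,"y":0.06,"z":0,"wx":0,"wy":0,"wz":0,"fingers":15},{"x":0,"y":0.14,"z":0,"wx":0,"wy":0,"wz":0,"fingers":15},{"x":0,"y":0.22,"z":0,"wx":0,"wy":0,"wz":0,"fingers":15},{"x":0,"y":0.28,"z":0,"wx":0,"wy":0,"wz":0,"fingers":15},{"x":0,"y":0.316,"z":0,"wx":0,"wy":0,"wz":0,"fingers":15},{"x":0,"y":0.316,"z":0,"wx":0,"wy":0,"wz":0,"fingers":15},{"x":0,"y":0.316,"z":0,"wx":0,"wy":0,"wz":0,"fingers":15},{"x":0,"y":0.316,"z":0,"wx":0,"wy":0,"wz":0,"fingers":15}]'
python3 - <<'E'
from h import *
import pickle
m=cams.camera_model("wrist");im=cams.capture("wrist");pickle.dump((m,im),open("w8.pkl","wb"))
s=r.get_state();print(s['tcp_pos'].round(4),s['ee_rot'].round(4))
cv2.imwrite("pics/w8.png",im)
E
```

```text
time_s: 17.45
tcp_pos: [0.5059, -0.1212, 0.0965]
ee_rot: [3.141, -0.0, 0.805]
wrist_force: [0.4, -0.2, -2.1]
finger_gap: 0.0228
gripper_force: 49.7
time_s: 18.45
tcp_pos: [0.5055, 0.0026, 0.0961]
ee_rot: [3.142, 0.0, 0.805]
wrist_force: [0.6, 0.4, -1.3]
finger_gap: 0.0234
gripper_force: 49.7
[0.5055 0.0027 0.0961] [3.1416 0.     0.8049]
```

View pics/w8.png

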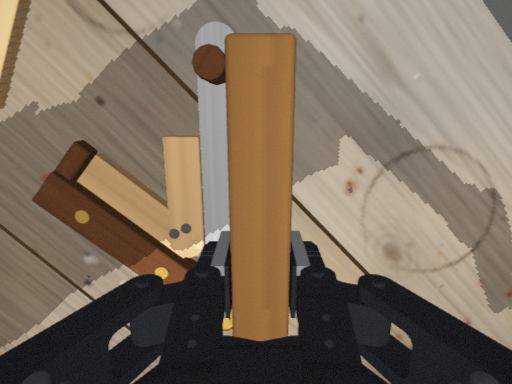

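```bash
python3 - <<'E'
from meas import *
import pickle
m,im=pickle.load(open("w8.pkl","rb"))
hsv=cv2.cvtColor(cv2.GaussianBlur(im,(3,3),0),cv2.COLOR_BGR2HSV).astype(float);s=hsv[...,1]
E=[];BL=[];BR=[]
for v in range(95,225,3):
    k=np.where(s[v,190:226]<35)[0]+190
    if len(k) and v<130 :E.append(onz(m,k[0]-.5,v,.007))
    c=s[v,:]; 
    i=np.where(c[215:240]>100)[0]+215; j=np.where(c[270:310]>100)[0]+270
    if v%30==5:print(v,k[:1],k[-1:],i[:1],j[-1:],c[222:234:2],c[288:300:2])
    BL.append(onz(m,i[0]-.5,v,.124));BR.append(onz(m,j[-1]+.5,v,.124))
W=[]
for v in range(145,225,3):
    c=cross(s[v,180:215],75)
    if len(c):W.append(onz(m,180+c[-1],v,.011))
for n,P in(("bladeEdge",E),("rail",W),("barL",BL),("barR",BR)):
    p,d,e=fit(P);print(n,p,np.degrees(np.arctan2(d[1],d[0])).round(2),e)
    if n=="rail":p0=p;d0=d;nn=np.array([d[1],-d[0]])
    if n[:3]=="bar":print("  dist from rail",(p-p0)@nn)
P0=np.array([.4792,.0367]);print("rail shift vs first",(P0-p0)@nn)
T=[onz(m,u,36,.124)[:2] for u in(235,285)];B=[onz(m,u,337,.124)[:2] for u in(245,280)]
pv=np.array([.4195,-.046]);print("bar ends along",[(q-pv)@d0 for q in T+B])
E
```

```text
95 [197] [225] [227] [294] [  2.   5.  80. 156. 155. 155.] [153. 152. 154. 112.  44.  45.]
125 [199] [225] [227] [293] [  2.   2.  33. 147. 158. 152.] [153. 155. 152.  78.  48.  44.]
155 [201] [225] [228] [292] [  2.   0.   7. 106. 158. 157.] [154. 154. 128.  48.  46.  43.]
185 [203] [225] [229] [291] [  2.   0.   2.  47. 157. 153.] [154. 154.  77.  37.  38.  37.]
215 [204] [225] [230] [309] [  2.   2.   2.  16. 134. 155.] [151. 136.  64.  53.  55.  56.]
bladeEdge [0.5162921  0.07587188] 46.01 0.00041542388
rail [0.47771463 0.03471474] 46.28 0.00013309019
barL [0.53490686 0.04898411] 46.19 0.00018824443
  dist from rail 0.031471465
barR [0.5488116  0.02979345] 46.17 0.007142974
  dist from rail 0.054784182
rail shift vs first -0.00029860684196685857
bar ends along [np.float64(0.18349511669654292), np.float64(0.1834692852611335), np.float64(0.06623642120344475), np.float64(0.06621825546863833)]
```

Bar at 46.2° (rail 46.3°), near face about 3.4 mm off the blade edge. Lower, shifting 1 mm inward.

```bash
python3 -m inch '[{"x":-0.002,"y":0.002,"z":-0.03,"wx":0,"wy":0,"wz":0,"fingers":15},{"x":-0.002,"y":0.002,"z":-0.07,"wx":0,"wy":0,"wz":0,"fingers":15},{"x":-0.002,"y":0.002,"z":-0.11,"wx":0,"wy":0,"wz":0,"fingers":15},{"x":-0.002,"y":0.002,"z":-0.15,"wx":0,"wy":0,"wz":0,"fingers":15},{"x":-0.002,"y":0.002,"z":-0.18,"wx":0,"wy":0,"wz":0,"fingers":15},{"x":-0.002,"y":0.002,"z":-0.194,"wx":0,"wy":0,"wz":0,"fingers":15},{"x":-0.002,"y":0.002,"z":-0.196,"wx":0,"wy":0,"wz":0,"fingers":15},{"x":-0.002,"y":0.002,"z":-0.196,"wx":0,"wy":0,"wz":0,"fingers":15}]'
python3 - <<'E'
from meas import *
import pickle
m=cams.camera_model("wrist");im=cams.capture("wrist");pickle.dump((m,im),open("w9.pkl","wb"))
cv2.imwrite("pics/w9.png",im)
s=r.get_state();print(s['tcp_pos'].round(4),s['ee_rot'].round(4),s['wrist_force'].round(2))
E
```

```text
time_s: 19.5
tcp_pos: [0.505, 0.0041, 0.018]
ee_rot: [3.141, -0.0, 0.806]
wrist_force: [0.2, 0.3, -2.0]
finger_gap: 0.0232
gripper_force: 49.7
[0.505  0.0041 0.0181] [ 3.141e+00 -5.000e-04  8.057e-01] [-0.11  0.39 -1.85]
```

View pics/w9.png

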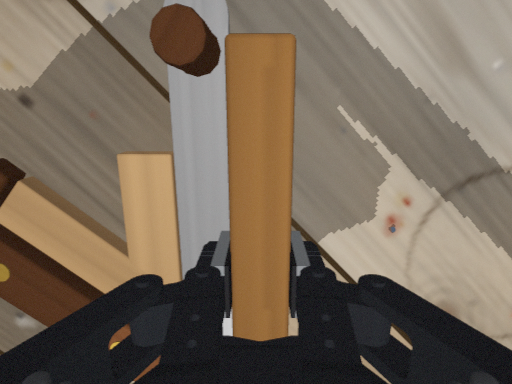

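```bash
cat >m2.py <<'E'
from meas import *
import pickle,sys
m,im=pickle.load(open(sys.argv[1],"rb"));zt=float(sys.argv[2])
s=cv2.cvtColor(cv2.GaussianBlur(im,(3,3),0),cv2.COLOR_BGR2HSV).astype(float)[...,1]
W=[];BL=[];BR=[];E=[]
for v in range(80,215,3):
    i=np.where(s[v,215:245]>90)[0]+215;j=np.where(s[v,255:310]<105)[0]+255
    BL.append(onz(m,i[0]-.5,v,zt));BR.append(onz(m,j[0]-.5,v,zt))
    if v>165:
        c=cross(s[v,150:200],75); W.append(onz(m,150+c[-1],v,.011))
    if v<145:
        k=np.where(s[v,150:220]<30)[0]+150;E.append(onz(m,k[0]-.5,v,.007))
for n,P in(("rail",W),("bladeEdge",E),("barL",BL),("barR",BR)):
    p,d,e=fit(P)
    if n=="rail":p0=p;nn=np.array([d[1],-d[0]]);d0=d
    print(n,p,np.degrees(np.arctan2(d[1],d[0])).round(2),e,"dist",(p-p0)@nn)
print("ends",[(onz(m,260,v,zt)[:2]-[.4195,-.046])@d0 for v in(36,337)])
E
python3 m2.py w9.pkl .0465
```

```text
rail [0.49516132 0.0522861 ] 46.3 5.0269817e-05 dist 0.0
bladeEdge [0.51955503 0.07903899] 46.63 0.00027459426 dist -0.0008497443
barL [0.5333412  0.04949258] 46.3 0.00019596238 dist 0.029531136
barR [0.55321425 0.03662866] 46.11 0.00020038709 dist 0.05278583
ends [np.float64(0.18402181997463174), np.float64(0.06736620158931793)]
```

Near face is about 1.3 mm from the blade and parallel. Set it down and release.

```bash
python3 -m inch '[{"x":0,"y":0,"z":-0.002,"wx":0,"wy":0,"wz":0,"fingers":15},{"x":0,"y":0,"z":-0.004,"wx":0,"wy":0,"wz":0,"fingers":15},{"x":0,"y":0,"z":-0.004,"wx":0,"wy":0,"wz":0,"fingers":15},{"x":0,"y":0,"z":-0.004,"wx":0,"wy":0,"wz":0,"fingers":15},{"x":0,"y":0,"z":-0.004,"wx":0,"wy":0,"wz":0,"fingers":15},{"x":0,"y":0,"z":-0.004,"wx":0,"wy":0,"wz":0,"fingers":15},{"x":0,"y":0,"z":-0.004,"wx":0,"wy":0,"wz":0,"fingers":15},{"x":0,"y":0,"z":-0.004,"wx":0,"wy":0,"wz":0,"fingers":15}]'
```

```text
time_s: 20.55
tcp_pos: [0.5049, 0.0041, 0.0171]
ee_rot: [3.141, -0.0, 0.806]
wrist_force: [-5.1, 0.6, 12.7]
finger_gap: 0.0233
gripper_force: 51.8
```

```bash
python3 -m inch '[{"x":0,"y":0,"z":0.001,"wx":0,"wy":0,"wz":0,"fingers":15},{"x":0,"y":0,"z":0.002,"wx":0,"wy":0,"wz":0,"fingers":30},{"x":0,"y":0,"z":0.002,"wx":0,"wy":0,"wz":0,"fingers":50},{"x":0,"y":0,"z":0.002,"wx":0,"wy":0,"wz":0,"fingers":50},{"x":0,"y":0,"z":0.002,"wx":0,"wy":0,"wz":0,"fingers":50},{"x":0,"y":0,"z":0.06,"wx":0,"wy":0,"wz":0,"fingers":50},{"x":0,"y":0,"z":0.18,"wx":0,"wy":0,"wz":0,"fingers":50},{"x":0,"y":0,"z":0.3,"wx":0,"wy":0,"wz":0,"fingers":50}]' 20 && python3 -m inch '[{"x":-0.05,"y":0,"z":0.1,"wx":0,"wy":0,"wz":0,"fingers":50},{"x":-0.12,"y":0,"z":0.2,"wx":0,"wy":0,"wz":0,"fingers":50},{"x":-0.12,"y":0,"z":0.25,"wx":0,"wy":0,"wz":0,"fingers":50},{"x":-0.12,"y":0,"z":0.25,"wx":0,"wy":0,"wz":0,"fingers":50},{"x":-0.12,"y":0,"z":0.25,"wx":0,"wy":0,"wz":0,"fingers":50},{"x":-0.12,"y":0,"z":0.25,"wx":0,"wy":0,"wz":0,"fingers":50},{"x":-0.12,"y":0,"z":0.25,"wx":0,"wy":0,"wz":0,"fingers":50},{"x":-0.12,"y":0,"z":0.25,"wx":0,"wy":0,"wz":0,"fingers":50}]'
python3 - <<'E'
from h import *
import pickle
m=cams.camera_model("wrist");im=cams.capture("wrist");pickle.dump((m,im),open("w10.pkl","wb"))
cv2.imwrite("pics/w10.png",cv2.resize(im,(800,600)))
E
```

```text
time_s: 21.55
tcp_pos: [0.5044, 0.0041, 0.1373]
ee_rot: [-3.141, 0.0, 0.806]
wrist_force: [0.7, 0.5, 1.0]
finger_gap: 0.0498
gripper_force: 0.0
time_s: 22.55
tcp_pos: [0.4566, 0.0041, 0.2357]
ee_rot: [-3.141, 0.0, 0.806]
wrist_force: [-0.6, 0.1, -0.2]
finger_gap: 0.0501
gripper_force: 0.0
```

View pics/w10.png

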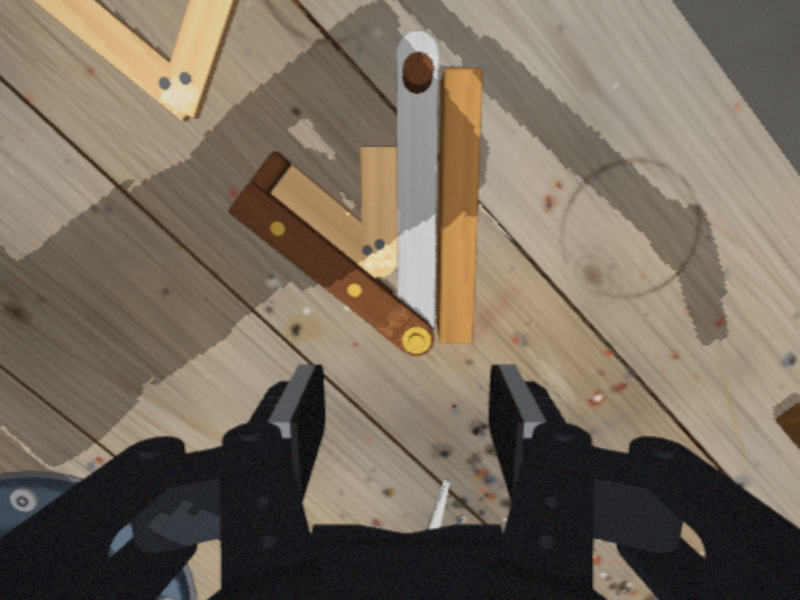

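The final view shows the blade (398–438) flush on the rail at x≈397. The bar (441–483) stands parallel beside it, from row 68 to 342, and both corners are undisturbed. One numeric check follows.

```bash
python3 - <<'E'
from meas import *
import pickle
m,im=pickle.load(open("w10.pkl","rb"))
s=cv2.cvtColor(im,cv2.COLOR_BGR2HSV).astype(float)[...,1]
S=dict(rail=[],bladeL=[],bladeR=[],barL=[],barR=[])
for v in range(66,200,3):
    k=np.where(s[v,245:290]<30)[0]+245
    S['bladeR'].append(onz(m,k[-1]+.5,v,.007))
    if v<90 or 98<v<135:S['bladeL'].append(onz(m,k[0]-.5,v,.007))
    if 98<v<150:
        c=cross(s[v,235:262],70);S['rail'].append(onz(m,235+c[-1],v,.011))
    i=np.where(s[v,k[-1]:295]>100)[0]+k[-1];S['barL'].append(onz(m,i[0]-.5,v,.045))
    j=np.where(s[v,295:320]<105)[0]+295;S['barR'].append(onz(m,j[0]-.5,v,.045))
p0=None
for n,P in S.items():
    p,d,e=fit(P)
    if p0 is None:p0,d0=p,d;nn=np.array([d[1],-d[0]])
    print(n,np.degrees(np.arctan2(d[1],d[0])).round(2),e.round(4),"dist",((p-p0)@nn).round(4))
print("ends",[(onz(m,293,v,.045)[:2]-[.4195,-.046])@d0 for v in(44,219)])
E
```

```text
rail 45.95 1e-04 dist 0.0
bladeL 47.14 0.0006 dist 0.0005
bladeR 46.49 0.0009 dist 0.0286
barL 46.13 0.0012 dist 0.0279
barR 46.39 0.001 dist 0.0538
ends [np.float64(0.18452393326165079), np.float64(0.006688578395732407)]
```

```bash
python3 -c "
from plant import r
print(r.sign_off())"
```

```text
the job is handed in; nothing more can be done
None
```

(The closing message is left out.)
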